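Put the stray spares back in the parts case

TASK

Put the brass hose barb, the white stirring bar and the red rubber stopper that lie about the bench back into the parts case, each in the compartment that already holds one of its kind, then shut the case's lid fully. The cork and the silver threaded nipple are not ours: leave them where they are, and leave the spares already in the case in their compartments.

Things in the scene. Friction and masses are not known exactly. Their poses are not given: they have to be found in the camera images.
- case: grey parts case, 119 x 170 mm (x by y), fixed, clear lid open at its far (+x) side. Origin: centre of underside; x to the hinge. Floor at z = 2, outer walls 30 high, inside from x = -54 to +51. Two dividers along x, 26 high, at y = -28 and +28, make three compartments 53 wide in y, 105 long, centred at y = -55, 0, +55. Their front halves (x about -20) are clear but for tiny flat washers
- case_lid (a joint): lid angle, rad: 0 shut, 1.9 open (leaning back on its stop). Axis along the case's y at x = +57, z = 30 in the case's frame. Lengths in mm. A clear cover 110 from hinge to free edge, 170 wide; shut, its top is 40 above the bench; open, its free edge stands 133 high, 105 behind the case's origin. Turns freely: pushed from behind past upright towards the robot, it falls shut; no latch
- barb: the stray brass hose barb, 18 wide x 42 long x 16 mm high, lying on its side: hexagon and thread at one end, stepped hose tail at the other. Origin at the centre of its underside; its y axis runs along its length, z up.
- stir_bar: the stray white stirring bar, 10 wide x 30 long x 10 mm high, with a raised ring round its middle. Origin at the centre of its underside; its y axis runs along its length, z up.
- stopper: the stray brick-red rubber stopper, a smooth cone standing on its thick end: 24 across at the foot, 19 at the top, 25 mm high. Origin at the centre of its underside, z up; it is round.
- kept_barb: the brass hose barb, 18 wide x 42 long x 16 mm high, lying on its side: hexagon and thread at one end, stepped hose tail at the other, that is in the case. Origin at the centre of its underside; its y axis runs along its length, z up. In the rear half of one of the three compartments (which one varies); shows where its kind belongs.
- kept_stir_bar: the white stirring bar, 10 wide x 30 long x 10 mm high, with a raised ring round its middle, that is in the case. Origin at the centre of its underside; its y axis runs along its length, z up. In the rear half of one of the three compartments (which one varies); shows where its kind belongs.
- kept_stopper: the brick-red rubber stopper, a smooth cone standing on its thick end: 24 across at the foot, 19 at the top, 25 mm high, that is in the case. Origin at the centre of its underside, z up; it is round. In the rear half of one of the three compartments (which one varies); shows where its kind belongs.
- cork: tan cork of the same shape and size as the rubber stopper (24 across, 25 mm high), on the bench; a look-alike to leave alone. Origin at the centre of its underside, z up; it is round.
- nipple: silver-coloured hex nipple, threaded at both ends, 18 wide x 40 long x 16 mm high, lying on the bench; looks like the brass barb but is to be left alone. Origin at the centre of its underside; its y axis runs along its length, z up.

How it is judged:
On the way:
1. barb, stirring bar and stopper each lie in the compartment of their kind, the lid still open (((y of barb in the frame of case between -0.082 and -0.029 m and y of kept_barb in the frame of case between -0.082 and -0.029 m) or (y of barb in the frame of case between -0.027 and 0.027 m and y of kept_barb in the frame of case between -0.027 and 0.027 m) or (y of barb in the frame of case between 0.029 and 0.082 m and y of kept_barb in the frame of case between 0.029 and 0.082 m)) and x of barb in the frame of case between -0.054 and 0.051 m and z of barb in the frame of case between -0.002 and 0.016 m and x of kept_barb in the frame of case between -0.054 and 0.051 m and z of kept_barb in the frame of case between -0.002 and 0.016 m and ((y of stir_bar in the frame of case between -0.082 and -0.029 m and y of kept_stir_bar in the frame of case between -0.082 and -0.029 m) or (y of stir_bar in the frame of case between -0.027 and 0.027 m and y of kept_stir_bar in the frame of case between -0.027 and 0.027 m) or (y of stir_bar in the frame of case between 0.029 and 0.082 m and y of kept_stir_bar in the frame of case between 0.029 and 0.082 m)) and x of stir_bar in the frame of case between -0.054 and 0.051 m and z of stir_bar in the frame of case between -0.002 and 0.016 m and x of kept_stir_bar in the frame of case between -0.054 and 0.051 m and z of kept_stir_bar in the frame of case between -0.002 and 0.016 m and ((y of stopper in the frame of case between -0.082 and -0.029 m and y of kept_stopper in the frame of case between -0.082 and -0.029 m) or (y of stopper in the frame of case between -0.027 and 0.027 m and y of kept_stopper in the frame of case between -0.027 and 0.027 m) or (y of stopper in the frame of case between 0.029 and 0.082 m and y of kept_stopper in the frame of case between 0.029 and 0.082 m)) and x of stopper in the frame of case between -0.054 and 0.051 m and z of stopper in the frame of case between -0.002 and 0.016 m and x of kept_stopper in the frame of case between -0.054 and 0.051 m and z of kept_stopper in the frame of case between -0.002 and 0.016 m and value of joint case_lid above 0.5 rad), for 0.2 s.
At the end, for the whole second after the job is handed in: Each stray spare rests on its compartment's floor (origin under 16 mm above the case's underside) with the one of its kind that was there before; the earlier spares are still in place; the lid is shut to within 0.05 rad; cork and nipple lie within 30 mm of where they were (((y of barb in the frame of case between -0.082 and -0.029 m and y of kept_barb in the frame of case between -0.082 and -0.029 m) or (y of barb in the frame of case between -0.027 and 0.027 m and y of kept_barb in the frame of case between -0.027 and 0.027 m) or (y of barb in the frame of case between 0.029 and 0.082 m and y of kept_barb in the frame of case between 0.029 and 0.082 m)) and x of barb in the frame of case between -0.054 and 0.051 m and z of barb in the frame of case between -0.002 and 0.016 m and x of kept_barb in the frame of case between -0.054 and 0.051 m and z of kept_barb in the frame of case between -0.002 and 0.016 m and ((y of stir_bar in the frame of case between -0.082 and -0.029 m and y of kept_stir_bar in the frame of case between -0.082 and -0.029 m) or (y of stir_bar in the frame of case between -0.027 and 0.027 m and y of kept_stir_bar in the frame of case between -0.027 and 0.027 m) or (y of stir_bar in the frame of case between 0.029 and 0.082 m and y of kept_stir_bar in the frame of case between 0.029 and 0.082 m)) and x of stir_bar in the frame of case between -0.054 and 0.051 m and z of stir_bar in the frame of case between -0.002 and 0.016 m and x of kept_stir_bar in the frame of case between -0.054 and 0.051 m and z of kept_stir_bar in the frame of case between -0.002 and 0.016 m and ((y of stopper in the frame of case between -0.082 and -0.029 m and y of kept_stopper in the frame of case between -0.082 and -0.029 m) or (y of stopper in the frame of case between -0.027 and 0.027 m and y of kept_stopper in the frame of case between -0.027 and 0.027 m) or (y of stopper in the frame of case between 0.029 and 0.082 m and y of kept_stopper in the frame of case between 0.029 and 0.082 m)) and x of stopper in the frame of case between -0.054 and 0.051 m and z of stopper in the frame of case between -0.002 and 0.016 m and x of kept_stopper in the frame of case between -0.054 and 0.051 m and z of kept_stopper in the frame of case between -0.002 and 0.016 m and linear speed of each of barb, stir_bar, stopper below 0.02 m/s and distance of each of cork, nipple from where it was at the start of the episode below 0.03 m and value of joint case_lid below 0.05 rad); the robot touches nothing.
It fails at once if the cork or the nipple is moved by more than 30 mm (distance of any of cork, nipple from where it was at the start of the episode above 0.03 m).
It also fails if it takes over 99 s, if anything falls off the work surface, if the arm or the gripper's body presses on something with over 40 N, if the wrist force passes 120 N, or if a joint passes its speed limit or range.

ROBOT

A 6-joint arm with a two-finger parallel gripper is mounted at the origin on a cart in front of the work surface, level with it; the furniture and walls round the work are solid. World frame = base frame: x ahead of the robot, y to its left, z up, the work surface at z = 0. Lengths are in m, angles in rad, forces in N, time in s.
With the tool pointing down it reaches from about 0.325 to 0.9 m from the base axis. Payload 3.5 kg.
Tool frame: the origin (TCP) lies at the very end of the fingers, on their centre line; the grasp point (between the pads) lies 19 mm behind it; y points along the fingers, z is the direction in which the jaws open and shut, and the axes are right-handed (so a half turn about y gives the same grasp; the last joint's range is limited). The gripper opens to 85 mm and grips with 20 to 120 N. Pads are 22 mm wide; open, the fingers measure 114 mm over their backs; the gripper's body (76 mm by 85 mm) begins 54 mm behind the grasp point. The pads swing forward as they close: fully open they stand 13 mm farther back than shut.
Start: joints at [1.19, 0.276, -0.026, 1.268, 0, 1.467], TCP at [0.171, 0.601, 0.231] pointing down, gripper open.
Joint ranges: [-3.12, 3.12], [-0.85, 1.88], [-1.08, 1.24], [-1.95, 2.15], [-1.57, 1.53], [-3.14, 3.14]. Speed limits (rad/s): [2.57, 2.57, 3.14, 3.14, 3.14, 3.14].

INTERFACE

Orientations are given as a unit quaternion [x, y, z, w].
In Python, from rig import ctrl, imaging gives the robot as it stands.
- The arm moves only by the shell command python3 -m inch 'ROWS' [FORCE]. ROWS is JSON, a list that holds one entry, the list of rows, each a list of 7 numbers: the turn, a rotation vector about the tool's x, y, z in rad, then the shift along the tool's x, y, z in mm, then the closure, from -1 (fully open) to 1 (shut), so that 0 is half open. In form: [[[ax, ay, az, x, y, z, grip], ...]]. A call has 1 to 10 rows; each row is the pose to reach, as a shift and turn from the pose commanded when the call began, along the tool's axes at that moment; what a row does not reach only later rows make up. A row lasts 1/12 s, in which the tool goes at most 41.7 mm and 7.16 degrees, less where a joint would pass 70% of its speed; a pose out of reach is approached as far as the arm can. A call with a gripper value outside its range is refused whole. The fingers move at their own pace and stop on an object; FORCE is the grip in N (left out, the last holds). Time passes only in rows, so rows that repeat a pose let the fingers close. It gives the time, the measured TCP pose, the force and the opening at its end, in the units of the state.
- ctrl.get_state(): the state, without advancing time (a new reading comes with each control period).
- imaging.capture(name): name is "side" or "top"; returns a dict with "color" (420x560x3 uint8, blue, green, red), "z_map" (420x560 float32, m along the optical axis (not along the pixel's ray), 0 where there is no reading), "vfov" (degrees; the focal length in pixels is half the picture's height over the tangent of half this angle, whatever the lens; pixels are square), "cx", "cy" (the principal point, pixels), "xyz" and "orientation" of the camera in the world. Camera axes: x right, y up, looking along -z (the intrinsics and any distortion apply to the point x, -y, -z); pixel columns grow to the right and rows downward; lengths in m; the calibration is good to about 2 mm. A picture is of the moment at which its call begins.
- ctrl.close_job(): hands the job in, once; it reports no verdict.
The state is a dict: "t": time; "joints": joint angles; "joint_vel": joint speeds; "effort": joint torques, N m; "ee_pos": TCP position; "tool_rot": TCP orientation; "ft_force": force on the tool from outside, world axes, zero at the start; "moment": the same for the moment, N m; "gripper_width": finger opening in m.
Only numpy, scipy, OpenCV 4.12 (cv2) and the standard library are available. Lean on these libraries where they do the work, as an engineer would, in place of code of your own. Each camera call takes 0.05 s, during which the arm holds its last target.

## Working session

There is one attempt and no reset: what is moved stays moved. The work goes in short steps, Python scripts to look and compute and a shell command to move; the robot and the scene stay as the last step left them, time stands still between calls to the robot, and variables do not carry over. Pictures are saved under pics/ and viewed, and the job is handed in when it is done.

```bash
ls; mkdir -p pics
python3 - <<'E'
from rig import ctrl, imaging
import cv2,numpy as np
s=ctrl.get_state()
print(s)
for n in("top","side"):
    c=imaging.capture(n)
    print(n,{k:v for k,v in c.items() if k not in("color","z_map")})
    cv2.imwrite(f"pics/{n}0.png",c["color"]); np.savez(f"{n}0.npz",**c)
E
```

```text
pics
{'t': 0.0, 'joints': array([ 1.18959714e+00,  2.77159867e-01, -2.79280528e-02,  1.26800514e+00,
        1.01062487e-05,  1.46739491e+00]), 'joint_vel': array([-8.74231698e-04,  1.76911797e-03, -2.85200944e-04,  4.91988214e-05,
        2.71368944e-04, -1.16140489e-03]), 'effort': array([ 3.15826619e-04, -4.45507157e+01,  2.95202833e+01,  1.62826153e-02,
        4.27591488e-06,  4.97114563e-07]), 'ee_pos': array([0.17110631, 0.60028704, 0.23012081]), 'tool_rot': array([ 0.70108365, -0.09809908,  0.09770248, -0.69950877]), 'ft_force': array([ 0.93692311,  0.88908213, -0.22338353]), 'moment': array([ 0.02145977, -0.01739539, -0.04472642]), 'gripper_width': 0.08522516328971547}
top {'vfov': 45.83896588352561, 'cx': 282.0932770104082, 'cy': 210.45430651596726, 'xyz': array([ 0.44396498, -0.00925038,  1.15828855]), 'orientation': array([ 0.01765738, -0.02990138, -0.70279372,  0.71054565])}
side {'vfov': 47.0651897987584, 'cx': 279.23517611669854, 'cy': 211.5177341630178, 'xyz': array([ 0.3151417 , -1.21908156,  0.51173689]), 'orientation': array([ 0.5699619 , -0.04323288, -0.0761457 ,  0.81699215])}
```

View pics/top0.png

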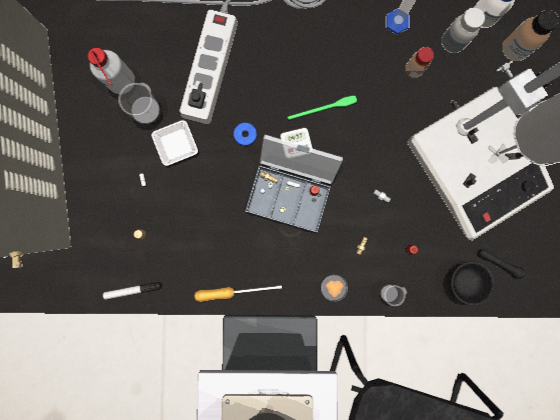

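View pics/side0.png

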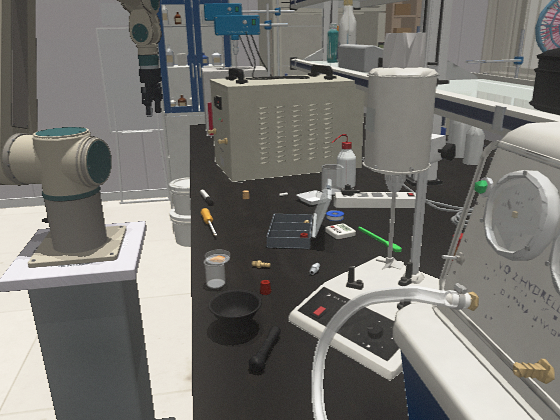

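The top view shows the case at about (290,195), with a barb spare in the left (+y) compartment, a stirring bar in the middle and a stopper at the right. The strays are the barb (362,245), the stirring bar (142,180) and the stopper (413,249). The cork is at (138,234) and the nipple at (382,196). Next I'll zoom in.

Run:
```python
import cv2
im=cv2.imread("pics/top0.png")
def crop(x,y,w,h,s): return cv2.resize(im[y:y+h,x:x+w],None,fx=s,fy=s,interpolation=cv2.INTER_CUBIC)
cv2.imwrite("pics/c1.png",crop(240,125,110,115,5.2) if 0 else crop(240,128,112,112,5))
cv2.imwrite("pics/c2.png",crop(345,180,90,80,7))
cv2.imwrite("pics/c3.png",crop(115,160,60,90,6))
```

```text
(no output)
```

View pics/c1.png

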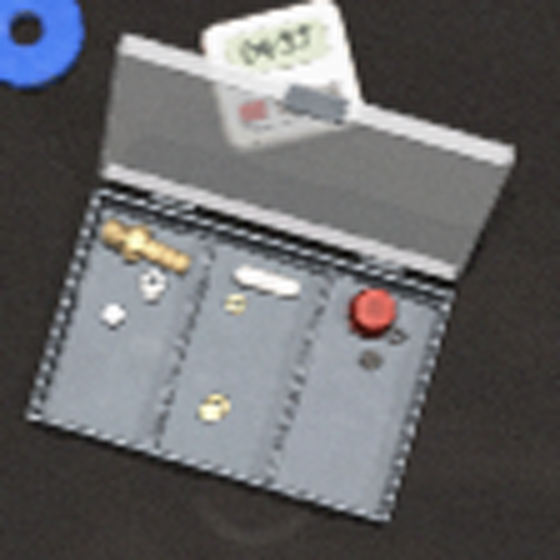

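View pics/c2.png

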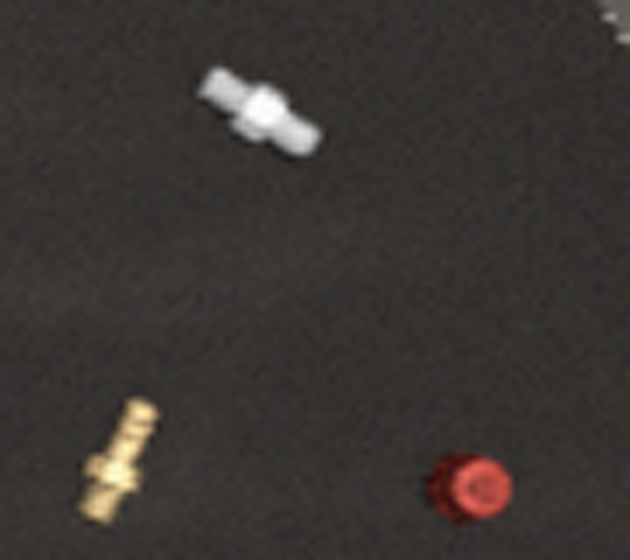

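View pics/c3.png

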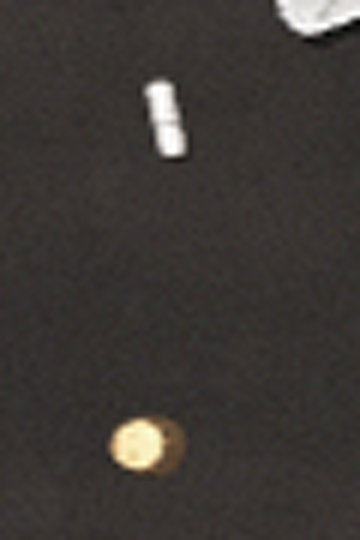

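Barb ends are at (365.4,237.4) and (358.9,254.3). The stopper top is at (414,249.6), and the stirring bar ends are at (141.2,173.7) and (143.7,186). The case corners are at (246.4,211.4), (317.4,232), (330.6,186.4) and (260,165.6).

```bash
cat > h.py <<'E'
import numpy as np
from scipy.spatial.transform import Rotation as R
def f(c): return 210/np.tan(np.radians(float(c["vfov"]))/2)
def onplane(c,u,v,z):
    d=R.from_quat(c["orientation"]).apply([(u-c["cx"])/f(c),-(v-c["cy"])/f(c),-1])
    return c["xyz"]+d*(z-c["xyz"][2])/d[2]
def depth(c,u,v):
    d=R.from_quat(c["orientation"]).apply([(u-c["cx"])/f(c),-(v-c["cy"])/f(c),-1])
    return c["xyz"]+d*c["z_map"][int(round(v)),int(round(u))]
def proj(c,p):
    q=R.from_quat(c["orientation"]).inv().apply(np.array(p)-c["xyz"])
    return float(c["cx"]+f(c)*q[0]/-q[2]),float(c["cy"]-f(c)*q[1]/-q[2])
E
python3 - <<'E'
from h import *
np.set_printoptions(precision=4,suppress=True)
c=np.load("top0.npz"); s=np.load("side0.npz")
cs=[onplane(c,u,v,.03) for u,v in((246.4,211.4),(317.4,232),(330.6,186.4),(260,165.6))]
for p in cs: print("corner",p)
print("lens",[np.linalg.norm(cs[i]-cs[i-1]) for i in range(4)],"ctr",np.mean(cs,0))
d=cs[0]-cs[1]; print("yaw from y-edge",np.arctan2(d[1],d[0])-np.pi/2); d=cs[3]-cs[0]; print("x edge",np.arctan2(d[1],d[0]))
for n,pts,z in(("barb",((365.4,237.4),(358.9,254.3)),.008),("stir",((141.2,173.7),(143.7,186)),.005),("stop",((414,249.6),),.025),("cork",((137.8,234),),.025),("nip",((374.8,191.4),(389,200.5)),.008)):
    P=[onplane(c,u,v,z) for u,v in pts]; m=np.mean(P,0); 
    print(n,m,"dep",depth(c,*np.mean(pts,0)),"side px",proj(s,m))
    if len(P)>1: d=P[0]-P[1]; print("  len",np.linalg.norm(d),"ang",np.arctan2(d[1],d[0]))
print("bench",depth(c,200,230),depth(c,340,270))
for n in ((0.45,.45),):pass
ctr=np.mean(cs,0); print("case side",[proj(s,p) for p in cs])
E
python3 - <<'E'
import cv2
im=cv2.imread("pics/side0.png")
cv2.imwrite("pics/c4.png",cv2.resize(im[175:305,190:350],None,fx=5,fy=4.6,interpolation=cv2.INTER_CUBIC))
E
```

```text
corner [0.517  0.0527 0.03  ]
corner [ 0.4719 -0.1092  0.03  ]
corner [ 0.5766 -0.1389  0.03  ]
corner [0.6224 0.0232 0.03  ]
lens [np.float64(0.10947131238333649), np.float64(0.16809073902093694), np.float64(0.10874424163597024), np.float64(0.16846701420993443)] ctr [ 0.547 -0.043  0.03 ]
yaw from y-edge -0.2714400807144308
x edge -0.27286279984107603
barb [ 0.4416 -0.2152  0.008 ] dep [ 0.4415 -0.2134  0.0176] side px (261.2955469746958, 264.3137483123943)
  len 0.04203375681016076 ang -0.3680701852457073
stir [0.5894 0.2967 0.005 ] dep [0.5884 0.2947 0.0127] side px (283.67334542988266, 194.04231580211987)
  len 0.0294633212292775 ang 0.22680519794639267
stop [ 0.4342 -0.331   0.025 ] dep [ 0.4343 -0.3302  0.0276] side px (265.3086825363057, 281.68161674014556)
cork [0.4631 0.2983 0.025 ] dep [0.4631 0.2983 0.0248] side px (245.98140349973005, 190.7997700575297)
nip [ 0.5582 -0.2614  0.008 ] dep [ 0.5575 -0.2599  0.0149] side px (314.85693975927757, 268.5215996581592)
  len 0.03925233735082162 ang 1.0082707248749938
bench [0.4743 0.1611 0.0025] [ 0.385  -0.1648  0.0008]
case side [(274.1941782601646, 213.58503238845114), (267.11202108383134, 236.90650631267079), (310.2164287137803, 238.01083196880444), (312.6607471541855, 214.33317750132326)]
```

View pics/c4.png

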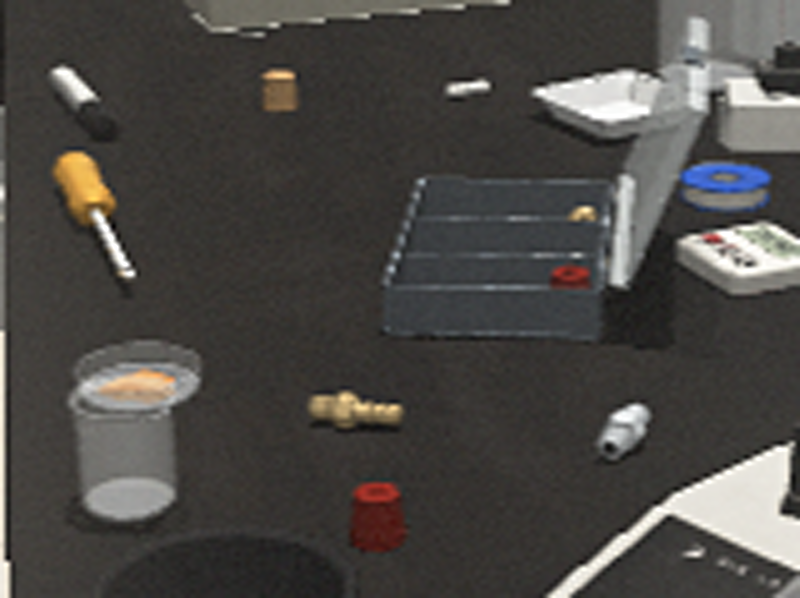

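The side view agrees with the top-view measurements to within about 1 px. Next I'll write a planner that prints the turn and shift to a target TCP pose in tool axes.

```bash
cat > go.py <<'E'
import sys; from h import *
from rig import ctrl
# usage: go.py x y z jawangle : prints turn & shift in tool axes (both half-turn options)
s=ctrl.get_state(); r=R.from_quat(s["tool_rot"]); p=s["ee_pos"]
z=r.apply([0,0,1]); y=r.apply([0,1,0])
print("t %.2f pos %s jaw %.3f y %s w %.4f F %s j6 %.2f"%(s["t"],np.round(p,4),np.arctan2(z[1],z[0]),np.round(y,3),s["gripper_width"],np.round(s["ft_force"],1),s["joints"][5]))
if len(sys.argv)>4:
    X,Y,Z,a=map(float,sys.argv[1:5])
    for k in(0,np.pi):
        zz=np.array([np.cos(a+k),np.sin(a+k),0]); yy=np.array([0,0,-1.]); xx=np.cross(yy,zz)
        g=R.from_matrix(np.c_[xx,yy,zz])
        print("turn",np.round((r.inv()*g).as_rotvec(),3),"shift mm",np.round(r.inv().apply(np.array([X,Y,Z])-p)*1000,1))
E
python3 go.py 0.5894 0.2967 0.1 1.798; python3 go.py .5291 -.038 .1 -.272
```

```text
t 0.10 pos [0.1711 0.6004 0.2302] jaw 1.293 y [-0.001 -0.002 -1.   ] w 0.0853 F [-0.4 -0.   0.5] j6 1.47
turn [ 0.002 -0.505 -0.001] shift mm [ 485.5  130.5 -177.1]
turn [1.000e-03 2.637e+00 3.000e-03] shift mm [ 485.5  130.5 -177.1]
t 0.10 pos [0.1711 0.6004 0.2302] jaw 1.293 y [-0.001 -0.002 -1.   ] w 0.0853 F [-0.4 -0.   0.5] j6 1.47
turn [2.000e-03 1.565e+00 1.000e-03] shift mm [ 519.3  131.2 -515.5]
turn [ 1.000e-03 -1.577e+00 -2.000e-03] shift mm [ 519.3  131.2 -515.5]
```

Run:
```python
from h import *
np.set_printoptions(precision=3,suppress=True)
c=np.load("top0.npz")
for u,v in((30,100),(10,30),(20,240),(60,200),(66,240),(45,40),(20,255),(174,143),(110,70),(97,56),(140,100),(208,70),(390,292),(333,288),(470,283),(500,262),(245,133),(290,142)): print(u,v,depth(c,u,v))
```

```text
30 100 [0.733 0.492 0.15 ]
10 30 [0.86  0.515 0.195]
20 240 [0.446 0.454 0.24 ]
60 200 [0.537 0.468 0.045]
66 240 [0.448 0.454 0.039]
45 40 [0.906 0.521 0.035]
20 255 [0.417 0.495 0.156]
174 143 [0.678 0.226 0.003]
110 70 [0.808 0.341 0.122]
97 56 [0.825 0.357 0.156]
140 100 [0.779 0.309 0.001]
208 70 [0.843 0.146 0.034]
390 292 [ 0.335 -0.281  0.001]
333 288 [ 0.344 -0.148  0.007]
470 283 [ 0.359 -0.461  0.02 ]
500 262 [ 0.408 -0.53   0.021]
245 133 [0.703 0.06  0.006]
290 142 [ 0.656 -0.042  0.134]
```

```bash
python3 -m inch '[[[0,-0.25,0,246,20,-211,0],[0,-0.5,0,246,20,-211,0],[0,-0.5,0,246,20,-211,0],[0,-0.5,0,246,20,-211,0],[0,-0.5,0,246,20,-211,0],[0,-0.5,0,246,20,-211,0],[0,-0.5,0,246,20,-211,0],[0,-0.5,0,246,20,-211,0],[0,-0.5,0,246,20,-211,0]]]' 40; python3 go.py 0.5894 0.2967 0.12 1.798; python3 -c "
from rig import ctrl; print(ctrl.get_state()['joints'])"
```

```text
t: 0.85
ee_pos: [0.3523, 0.3255, 0.2104]
tool_rot: [0.704, 0.076, -0.076, -0.702]
ft_force: [-0.7, 0.6, -0.5]
gripper_width: 0.0427
t 0.85 pos [0.3523 0.3255 0.2104] jaw 1.786 y [ 0.    -0.004 -1.   ] w 0.0427 F [-0.7  0.6 -0.5] j6 0.40
turn [ 0.004 -0.012 -0.001] shift mm [225.5  90.5 -78.3]
turn [1.000e-03 3.129e+00 6.000e-03] shift mm [225.5  90.5 -78.3]
[ 0.61271331  0.03243161 -0.35942106  1.18094771 -0.00300461  0.39773058]
```

```bash
python3 -m inch '[[[0,-0.012,0,225,90,-78,0],[0,-0.012,0,225,90,-78,0],[0,-0.012,0,225,90,-78,0],[0,-0.012,0,225,90,-78,0],[0,-0.012,0,225,90,-78,0],[0,-0.012,0,225,90,-78,0],[0,-0.012,0,225,90,-78,0],[0,-0.012,0,225,90,-78,0]]]' 40; python3 go.py 0.5894 0.2967 0.004 1.798
```

```text
t: 1.52
ee_pos: [0.5877, 0.3032, 0.1186]
tool_rot: [0.703, 0.081, -0.083, -0.702]
ft_force: [-0.8, -0.3, -0.4]
gripper_width: 0.0427
t 1.52 pos [0.5877 0.3032 0.1186] jaw 1.803 y [-0.003 -0.001 -1.   ] w 0.0427 F [-0.8 -0.3 -0.4] j6 0.15
turn [ 0.     0.005 -0.003] shift mm [  0.6 114.6  -6.7]
turn [-5.000e-03 -3.137e+00 -1.000e-03] shift mm [  0.6 114.6  -6.7]
```

```bash
python3 -m inch '[[[0,0,0,0,0,0,0],[0,0,0,0,0,0,0]]]' 40; python3 go.py 0.5894 0.2967 0.004 1.798
```

```text
t: 1.68
ee_pos: [0.5854, 0.3045, 0.1217]
tool_rot: [-0.702, -0.083, 0.083, 0.702]
ft_force: [-0.5, -0.2, 0.3]
gripper_width: 0.0426
t 1.68 pos [0.5854 0.3045 0.1217] jaw 1.806 y [-0.001 -0.    -1.   ] w 0.0426 F [-0.5 -0.2  0.3] j6 0.15
turn [-0.     0.008 -0.001] shift mm [  2.2 117.6  -8.6]
turn [-1.000e-03 -3.134e+00  0.000e+00] shift mm [  2.2 117.6  -8.6]
```

```bash
python3 -m inch '[[[0,0.008,0,2,40,-8.5,0],[0,0.008,0,2,80,-8.5,0],[0,0.008,0,2,80,-8.5,0],[0,0.008,0,2,80,-8.5,0],[0,0.008,0,2,80,-8.5,0]]]' 40; python3 go.py 0.5894 0.2967 0.004 1.798
python3 - <<'E'
from rig import imaging
import cv2
a=imaging.capture("top")["color"][150:220,100:190];b=imaging.capture("side")["color"][150:220,240:330]
cv2.imwrite("pics/g1.png",cv2.resize(cv2.hconcat([a,b]),None,fx=4.4,fy=4.4,interpolation=cv2.INTER_CUBIC))
E
```

```text
t: 2.1
ee_pos: [0.5907, 0.2973, 0.0435]
tool_rot: [-0.702, -0.081, 0.08, 0.703]
ft_force: [0.3, 0.7, 1.1]
gripper_width: 0.0427
t 2.10 pos [0.5907 0.2973 0.0435] jaw 1.798 y [ 0.002  0.001 -1.   ] w 0.0427 F [0.3 0.7 1.1] j6 0.14
turn [-0.     0.     0.002] shift mm [-1.5 39.5 -0.3]
turn [ 3.000e-03 -3.142e+00  1.000e-03] shift mm [-1.5 39.5 -0.3]
```

View pics/g1.png

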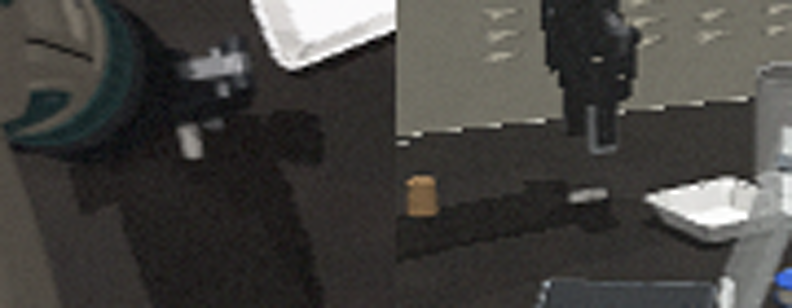

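The gripper is over the stirring bar, seen in the left half at (190,140) and in the side half at (588,196). I'll descend and close.

```bash
python3 -m inch '[[[0,0,0,-1,20,0,0],[0,0,0,-1,39,0,0],[0,0,0,-1,39,0,0],[0,0,0,-1,39,0,0.3],[0,0,0,-1,39,0,0.6],[0,0,0,-1,39,0,0.9],[0,0,0,-1,39,0,1],[0,0,0,-1,39,0,1],[0,0,0,-1,39,0,1]]]' 40; python3 go.py
```

```text
t: 2.95
ee_pos: [0.5915, 0.2969, 0.0047]
tool_rot: [-0.702, -0.081, 0.078, 0.703]
ft_force: [-0.9, 0.0, 6.2]
gripper_width: 0.0086
t 2.95 pos [0.5915 0.2969 0.0047] jaw 1.797 y [ 0.004  0.002 -1.   ] w 0.0086 F [-0.9  0.   6.2] j6 0.14
```

```bash
python3 -m inch '[[[0,0,0,0,-40,0,1],[0,0,0,0,-80,0,1],[0,0,0,0,-110,0,1],[0,0,0,0,-110,0,1],[0,0,0,0,-110,0,1]]]' 40; python3 go.py .5291 -.038 .1 -.272;  python3 - <<'E'
from rig import imaging
import cv2
b=imaging.capture("side")["color"][120:220,230:350]
cv2.imwrite("pics/g2.png",cv2.resize(b,None,fx=4.4,fy=4.4,interpolation=cv2.INTER_CUBIC))
E
```

```text
t: 3.37
ee_pos: [0.5922, 0.2971, 0.1161]
tool_rot: [-0.702, -0.082, 0.077, 0.703]
ft_force: [-0.2, 0.3, -0.1]
gripper_width: 0.0086
t 3.37 pos [0.5922 0.2971 0.1161] jaw 1.797 y [ 0.007  0.003 -1.   ] w 0.0086 F [-0.2  0.3 -0.1] j6 0.14
turn [-0.008  2.069  0.003] shift mm [-136.8   14.8 -312.4]
turn [ 0.003 -1.073  0.007] shift mm [-136.8   14.8 -312.4]
```

View pics/g2.png

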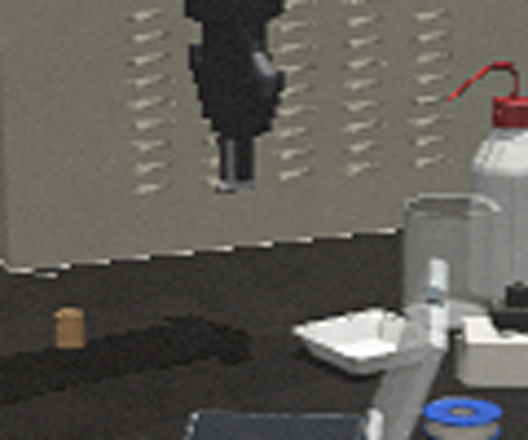

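```bash
python3 -m inch '[[[0,-0.12,0,-137,0,-312,1],[0,-0.24,0,-137,0,-312,1],[0,-0.36,0,-137,0,-312,1],[0,-0.48,0,-137,0,-312,1],[0,-0.6,0,-137,0,-312,1],[0,-0.72,0,-137,0,-312,1],[0,-0.84,0,-137,0,-312,1],[0,-0.96,0,-137,0,-312,1],[0,-1.073,0.007,-137,0,-312,1],[0,-1.073,0.007,-137,0,-312,1]]]' 40;  python3 -m inch '[[[0,0,0,0,0,0,1],[0,0,0,0,0,0,1]]]'; python3 go.py .5291 -.038 .008 -.272
```

```text
t: 4.25
ee_pos: [0.5236, -0.042, 0.1103]
tool_rot: [-0.563, -0.424, 0.431, 0.564]
ft_force: [0.6, 0.1, -0.4]
gripper_width: 0.0087
t: 4.42
ee_pos: [0.5252, -0.038, 0.1111]
tool_rot: [-0.563, -0.424, 0.43, 0.564]
ft_force: [-0.4, -0.2, 0.4]
gripper_width: 0.0091
t 4.42 pos [ 0.5252 -0.038   0.1111] jaw 2.868 y [-0.007 -0.004 -1.   ] w 0.0091 F [-0.4 -0.2  0.4] j6 -1.49
turn [ 0.008  3.14  -0.009] shift mm [  1.6 103.   -4.4]
turn [-0.006 -0.001 -0.005] shift mm [  1.6 103.   -4.4]
```

```bash
python3 -m inch '[[[-0.006,0,-0.005,1.6,30,-4,1],[-0.006,0,-0.005,1.6,60,-4,1],[-0.006,0,-0.005,1.6,90,-4,1],[-0.006,0,-0.005,1.6,102,-4,1],[-0.006,0,-0.005,1.6,102,-4,1],[-0.006,0,-0.005,1.6,102,-4,1]]]' 40;  python3 go.py .5291 -.038 .008 -.272
```

```text
t: 4.92
ee_pos: [0.5292, -0.0371, 0.0093]
tool_rot: [0.563, 0.428, -0.428, -0.563]
ft_force: [0.8, 0.7, 0.4]
gripper_width: 0.0089
t 4.92 pos [ 0.5292 -0.0371  0.0093] jaw 2.871 y [-0.    -0.001 -1.   ] w 0.0089 F [0.8 0.7 0.4] j6 -1.49
turn [-1.00e-03 -3.14e+00 -0.00e+00] shift mm [-0.9  1.3 -0.1]
turn [ 0.     0.002 -0.001] shift mm [-0.9  1.3 -0.1]
```

```bash
python3 -m inch '[[[0,0,0,0,0,0,0.6],[0,0,0,0,0,0,0.4],[0,0,0,0,0,0,0.4],[0,0,0,0,0,0,0.4]]]' 40; python3 -m inch '[[[0,0,0,0,-30,0,0.4],[0,0,0,0,-60,0,0.4],[0,0,0,0,-100,0,0.4],[0,0,0,0,-100,0,0.4],[0,0,0,0,-100,0,0.4]]]'; python3 go.py .4342 -.331 .12 -.272
```

```text
t: 5.25
ee_pos: [0.5309, -0.0387, 0.0113]
tool_rot: [0.564, 0.429, -0.427, -0.562]
ft_force: [0.3, 0.1, -0.1]
gripper_width: 0.0255
t: 5.67
ee_pos: [0.5328, -0.0392, 0.1139]
tool_rot: [0.566, 0.43, -0.425, -0.56]
ft_force: [-0.5, -0.2, -0.5]
gripper_width: 0.0258
t 5.67 pos [ 0.5328 -0.0392  0.1139] jaw 2.870 y [ 0.01  -0.003 -1.   ] w 0.0258 F [-0.5 -0.2 -0.5] j6 -1.49
turn [-0.    -3.141 -0.017] shift mm [-307.6   -6.2   16.6]
turn [ 0.011  0.    -0.   ] shift mm [-307.6   -6.2   16.6]
```

```bash
python3 -m inch '[[[0.01,0,0,-308,-6,17,0],[0.01,0,0,-308,-6,17,0],[0.01,0,0,-308,-6,17,0],[0.01,0,0,-308,-6,17,0],[0.01,0,0,-308,-6,17,0],[0.01,0,0,-308,-6,17,0],[0.01,0,0,-308,-6,17,0],[0.01,0,0,-308,-6,17,0],[0.01,0,0,-308,-6,17,0]]]';python3 -m inch '[[[0,0,0,0,0,0,0],[0,0,0,0,0,0,0]]]'; python3 go.py .4342 -.331 .006 -.272;python3 - <<'E'
from rig import imaging
import cv2
c=imaging.capture("top")["color"]
a=c[128:240,240:352];b=c[190:302,360:472]
cv2.imwrite("pics/g3.png",cv2.resize(cv2.hconcat([a,b]),None,fx=3.5,fy=3.5,interpolation=cv2.INTER_CUBIC))
E
```

```text
t: 6.42
ee_pos: [0.4291, -0.3342, 0.1155]
tool_rot: [-0.562, -0.424, 0.428, 0.566]
ft_force: [0.9, -0.2, 0.8]
gripper_width: 0.0425
t: 6.58
ee_pos: [0.43, -0.3292, 0.1153]
tool_rot: [-0.56, -0.426, 0.429, 0.566]
ft_force: [0.9, 0.8, 0.7]
gripper_width: 0.0431
t 6.58 pos [ 0.43   -0.3292  0.1153] jaw 2.870 y [-0.009  0.004 -1.   ] w 0.0431 F [0.9 0.8 0.7] j6 -2.07
turn [ 2.000e-03 -3.141e+00  1.500e-02] shift mm [ -0.7 109.2  -5.6]
turn [-0.01   0.001  0.001] shift mm [ -0.7 109.2  -5.6]
```

View pics/g3.png

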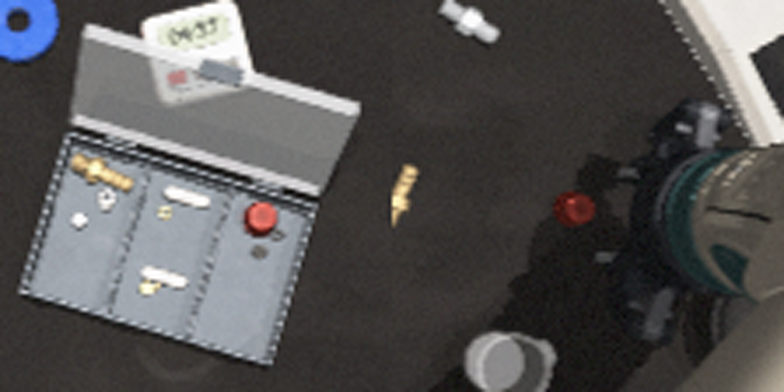

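The stirring bar lies in the middle compartment, at (163,277) in the crop. The stopper is at (575,208) and the fingers are beside it. I'll descend and grip.

```bash
python3 -m inch '[[[-0.01,0,0,-0.7,30,-5.5,0],[-0.01,0,0,-0.7,60,-5.5,0],[-0.01,0,0,-0.7,90,-5.5,0],[-0.01,0,0,-0.7,109,-5.5,0],[-0.01,0,0,-0.7,109,-5.5,0],[-0.01,0,0,-0.7,109,-5.5,0]]]'; python3 go.py .4342 -.331 .006 -.272
```

```text
t: 7.13
ee_pos: [0.4344, -0.3303, 0.0064]
tool_rot: [-0.562, -0.429, 0.428, 0.563]
ft_force: [0.4, -0.6, 0.6]
gripper_width: 0.0425
t 7.13 pos [ 0.4344 -0.3303  0.0064] jaw 2.872 y [-0.     0.001 -1.   ] w 0.0425 F [ 0.4 -0.6  0.6] j6 -2.07
turn [ 2.000e-03 -3.139e+00  1.000e-03] shift mm [-0.8  0.4 -0. ]
turn [-0.001  0.002  0.001] shift mm [-0.8  0.4 -0. ]
```

```bash
python3 -m inch '[[[0,0,0,0,0,0,0.3],[0,0,0,0,0,0,0.5],[0,0,0,0,0,0,0.7],[0,0,0,0,0,0,0.8],[0,0,0,0,0,0,0.8],[0,0,0,0,0,0,0.8]]]' 40; python3 go.py; python3 -m inch '[[[0,0,0,0,-40,0,0.8],[0,0,0,0,-80,0,0.8],[0,0,0,0,-110,0,0.8],[0,0,0,0,-110,0,0.8],[0,0,0,0,-110,0,0.8]]]' 40; python3 go.py .5143 -.091 .12 -.272;  python3 - <<'E'
from rig import imaging
import cv2
b=imaging.capture("side")["color"][180:300,200:330]
cv2.imwrite("pics/g4.png",cv2.resize(b,None,fx=4.4,fy=4.4,interpolation=cv2.INTER_CUBIC))
E
```

```text
t: 7.63
ee_pos: [0.4366, -0.3336, 0.0094]
tool_rot: [0.565, 0.429, -0.427, -0.561]
ft_force: [1.0, 1.7, 6.2]
gripper_width: 0.0194
t 7.63 pos [ 0.4366 -0.3336  0.0094] jaw 2.870 y [ 0.006 -0.003 -1.   ] w 0.0194 F [1.  1.7 6.2] j6 -2.07
t: 8.05
ee_pos: [0.4365, -0.3344, 0.1205]
tool_rot: [0.566, 0.428, -0.427, -0.56]
ft_force: [-0.8, 0.3, -0.8]
gripper_width: 0.0191
t 8.05 pos [ 0.4365 -0.3344  0.1205] jaw 2.870 y [ 0.007 -0.006 -1.   ] w 0.0191 F [-0.8  0.3 -0.8] j6 -2.07
turn [-0.006 -3.141 -0.013] shift mm [255.3  -0.5  -9.6]
turn [ 0.008  0.    -0.004] shift mm [255.3  -0.5  -9.6]
```

View pics/g4.png

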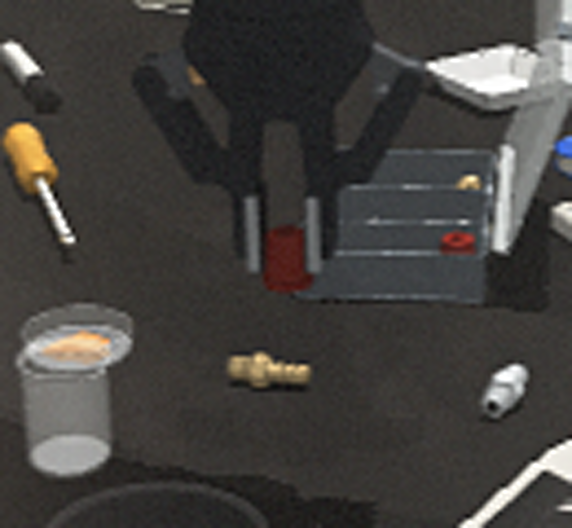

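Stopper is held: red at (287,260) in the crop, its base about 9 mm below the fingertips. I'll carry it to the −y compartment.

```bash
python3 -m inch '[[[0.008,0,-0.004,30,0,-10,0.8],[0.008,0,-0.004,65,0,-10,0.8],[0.008,0,-0.004,100,0,-10,0.8],[0.008,0,-0.004,135,0,-10,0.8],[0.008,0,-0.004,170,0,-10,0.8],[0.008,0,-0.004,205,0,-10,0.8],[0.008,0,-0.004,235,0,-10,0.8],[0.008,0,-0.004,255,0,-10,0.8],[0.008,0,-0.004,255,0,-10,0.8],[0.008,0,-0.004,255,0,-10,0.8]]]'; python3 -m inch '[[[0,0,0,0,0,0,0.8]]]';python3 go.py .5143 -.091 .014 -.272;  python3 - <<'E'
from rig import imaging
import cv2
b=imaging.capture("side")["color"][150:270,220:350]
cv2.imwrite("pics/g5.png",cv2.resize(b,None,fx=4.4,fy=4.4,interpolation=cv2.INTER_CUBIC))
E
```

```text
t: 8.93
ee_pos: [0.5113, -0.0883, 0.1154]
tool_rot: [-0.559, -0.427, 0.43, 0.566]
ft_force: [0.4, -0.0, 0.1]
gripper_width: 0.0193
t: 9.02
ee_pos: [0.5116, -0.0897, 0.1159]
tool_rot: [-0.56, -0.427, 0.429, 0.566]
ft_force: [0.6, 0.6, 0.7]
gripper_width: 0.0192
t 9.02 pos [ 0.5116 -0.0897  0.1159] jaw 2.870 y [-0.007  0.005 -1.   ] w 0.0192 F [0.6 0.6 0.7] j6 -1.60
turn [ 0.004 -3.141  0.013] shift mm [ -0.8 101.9  -3.8]
turn [-0.008  0.     0.003] shift mm [ -0.8 101.9  -3.8]
```

View pics/g5.png

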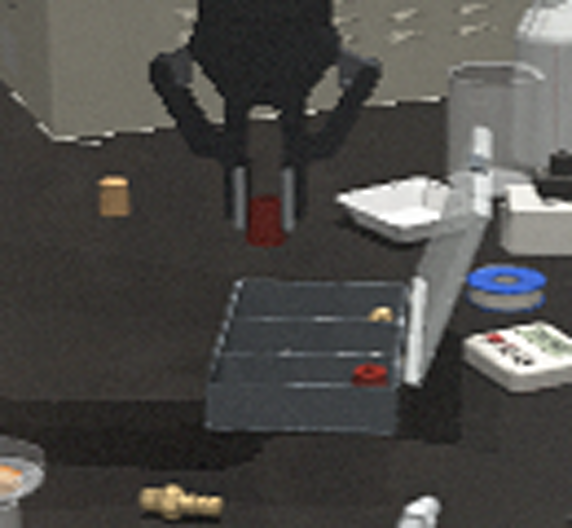

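```bash
python3 -m inch '[[[-0.008,0,0.003,-1,30,-3.5,0.8],[-0.008,0,0.003,-1,60,-3.5,0.8],[-0.008,0,0.003,-1,85,-3.5,0.8],[-0.008,0,0.003,-1,95,-3.5,0.8],[-0.008,0,0.003,-1,102,-3.5,0.8],[-0.008,0,0.003,-1,102,-3.5,0.8],[-0.008,0,0.003,-1,102,-3.5,0.8]]]';python3 go.py .5143 -.091 .014 -.272
```

```text
t: 9.65
ee_pos: [0.5161, -0.0917, 0.0159]
tool_rot: [0.564, 0.428, -0.427, -0.562]
ft_force: [0.1, 0.6, 0.1]
gripper_width: 0.0192
t 9.65 pos [ 0.5161 -0.0917  0.0159] jaw 2.869 y [ 0.004 -0.001 -1.   ] w 0.0192 F [0.1 0.6 0.1] j6 -1.60
turn [-0.     3.141  0.006] shift mm [0.2 1.9 2. ]
turn [ 0.004 -0.     0.   ] shift mm [0.2 1.9 2. ]
```

```bash
python3 -m inch '[[[0.004,0,0,0,3,2,0.8],[0.004,0,0,0,3,2,0.8],[0.004,0,0,0,3,2,0.6],[0.004,0,0,0,3,2,0.3],[0.004,0,0,0,3,2,0.3],[0.004,0,0,0,3,2,0.3]]]'; python3 go.py; python3 -m inch '[[[0,0,0,0,-20,0,0.3],[0,0,0,0,-50,0,0.3],[0,0,0,0,-80,0,0.3],[0,0,0,0,-105,0,0.3],[0,0,0,0,-105,0,0.3],[0,0,0,0,-105,0,0.3]]]';python3 go.py .4405 -.2148 .12 1.203;  python3 - <<'E'
from rig import imaging
import cv2
b=imaging.capture("side")["color"][170:290,220:350]
cv2.imwrite("pics/g6.png",cv2.resize(b,None,fx=4.4,fy=4.4,interpolation=cv2.INTER_CUBIC))
E
```

```text
t: 10.15
ee_pos: [0.5139, -0.0905, 0.0126]
tool_rot: [-0.563, -0.428, 0.428, 0.563]
ft_force: [-0.1, 0.8, 0.1]
gripper_width: 0.0297
t 10.15 pos [ 0.5139 -0.0905  0.0126] jaw 2.870 y [-0.001  0.    -1.   ] w 0.0297 F [-0.1  0.8  0.1] j6 -1.60
t: 10.65
ee_pos: [0.5155, -0.091, 0.1193]
tool_rot: [0.564, 0.428, -0.427, -0.562]
ft_force: [0.0, 0.1, -0.2]
gripper_width: 0.0296
t 10.65 pos [ 0.5155 -0.091   0.1193] jaw 2.870 y [ 0.003 -0.001 -1.   ] w 0.0296 F [ 0.   0.1 -0.2] j6 -1.60
turn [0.002 1.667 0.003] shift mm [-139.4   -0.9   39. ]
turn [ 0.003 -1.474 -0.002] shift mm [-139.4   -0.9   39. ]
```

View pics/g6.png

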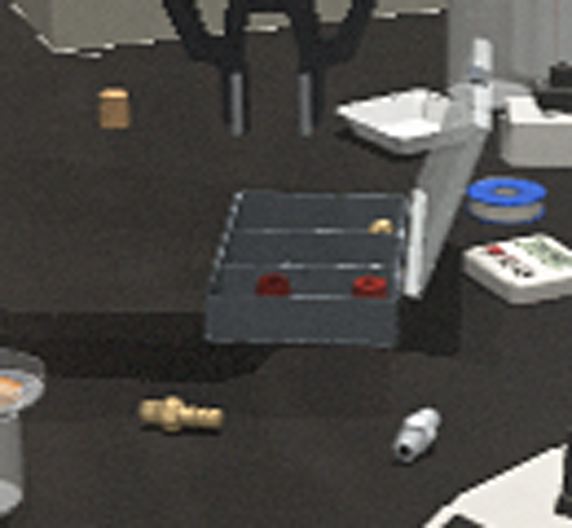

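```bash
python3 -m inch '[[[0,0.12,0,-139,0,39,0],[0,0.24,0,-139,0,39,0],[0,0.36,0,-139,0,39,0],[0,0.48,0,-139,0,39,0],[0,0.6,0,-139,0,39,0],[0,0.72,0,-139,0,39,0],[0,0.84,0,-139,0,39,0],[0,0.96,0,-139,0,39,0],[0,1.08,0,-139,0,39,0],[0,1.2,0,-139,0,39,0]]]'; python3 go.py .4395 -.2144 .12 1.203
```

```text
t: 11.53
ee_pos: [0.4373, -0.213, 0.1152]
tool_rot: [-0.705, -0.031, 0.035, 0.707]
ft_force: [0.1, -0.7, -0.6]
gripper_width: 0.0429
t 11.53 pos [ 0.4373 -0.213   0.1152] jaw 1.664 y [-0.005  0.003 -1.   ] w 0.0429 F [ 0.1 -0.7 -0.6] j6 -0.68
turn [-0.002  0.461 -0.005] shift mm [ 2.1 -4.8 -1.6]
turn [-0.007 -2.681  0.003] shift mm [ 2.1 -4.8 -1.6]
```

```bash
python3 -m inch '[[[0,0.12,0,2,0,-1.6,0],[0,0.24,0,2,0,-1.6,0],[0,0.36,0,2,0,-1.6,0],[0,0.461,-0.005,2,0,-1.6,0],[0,0.461,-0.005,2,0,-1.6,0],[0,0.461,-0.005,2,0,-1.6,0]]]'; python3 go.py .4395 -.2144 .005 1.203
```

```text
t: 12.03
ee_pos: [0.4398, -0.2146, 0.1157]
tool_rot: [-0.695, 0.126, -0.127, 0.696]
ft_force: [0.1, -0.1, -0.6]
gripper_width: 0.0427
t 12.03 pos [ 0.4398 -0.2146  0.1157] jaw 1.212 y [ 0.001  0.002 -1.   ] w 0.0427 F [ 0.1 -0.1 -0.6] j6 -0.23
turn [-0.002  0.009  0.   ] shift mm [ -0.4 110.7  -0.2]
turn [ 0.000e+00 -3.133e+00  3.000e-03] shift mm [ -0.4 110.7  -0.2]
```

```bash
python3 -m inch '[[[0,0.009,0,-0.4,30,0,0],[0,0.009,0,-0.4,60,0,0],[0,0.009,0,-0.4,90,0,0],[0,0.009,0,-0.4,110,0,0],[0,0.009,0,-0.4,110,0,0],[0,0.009,0,-0.4,110,0,0]]]'; python3 go.py .4395 -.2144 .005 1.203
```

```text
t: 12.53
ee_pos: [0.4394, -0.2141, 0.0059]
tool_rot: [-0.694, 0.13, -0.13, 0.696]
ft_force: [-1.3, -0.8, 1.1]
gripper_width: 0.0425
t 12.53 pos [ 0.4394 -0.2141  0.0059] jaw 1.201 y [-0.     0.002 -1.   ] w 0.0425 F [-1.3 -0.8  1.1] j6 -0.22
turn [-0.002 -0.002 -0.001] shift mm [ 0.2  0.9 -0.2]
turn [ 1.00e-03  3.14e+00 -4.00e-03] shift mm [ 0.2  0.9 -0.2]
```

```bash
python3 -m inch '[[[0,0,0,0,0,0,0.3],[0,0,0,0,0,0,0.5],[0,0,0,0,0,0,0.7],[0,0,0,0,0,0,0.9],[0,0,0,0,0,0,0.9],[0,0,0,0,0,0,0.9]]]' 50; python3 go.py; python3 -m inch '[[[0,0,0,0,-30,0,0.9],[0,0,0,0,-60,0,0.9],[0,0,0,0,-90,0,0.9],[0,0,0,0,-110,0,0.9],[0,0,0,0,-110,0,0.9],[0,0,0,0,-110,0,0.9]]]' ; python3 go.py .5439 .015 .12 -.272;  python3 - <<'E'
from rig import imaging
import cv2
b=imaging.capture("side")["color"][180:300,200:330]
cv2.imwrite("pics/g7.png",cv2.resize(b,None,fx=4.4,fy=4.4,interpolation=cv2.INTER_CUBIC))
E
```

```text
t: 13.03
ee_pos: [0.4426, -0.2162, 0.0091]
tool_rot: [0.695, -0.128, 0.133, -0.695]
ft_force: [0.4, -0.1, 6.2]
gripper_width: 0.0164
t 13.03 pos [ 0.4426 -0.2162  0.0091] jaw 1.200 y [ 0.007 -0.002 -1.   ] w 0.0164 F [ 0.4 -0.1  6.2] j6 -0.22
t: 13.53
ee_pos: [0.4419, -0.2161, 0.1191]
tool_rot: [0.695, -0.128, 0.133, -0.695]
ft_force: [-0.1, 0.6, -0.9]
gripper_width: 0.0165
t 13.53 pos [ 0.4419 -0.2161  0.1191] jaw 1.200 y [ 0.007 -0.003 -1.   ] w 0.0165 F [-0.1  0.6 -0.9] j6 -0.22
turn [-0.006  1.472  0.006] shift mm [ 11.3  -0.7 252.3]
turn [ 0.006 -1.669  0.006] shift mm [ 11.3  -0.7 252.3]
```

View pics/g7.png

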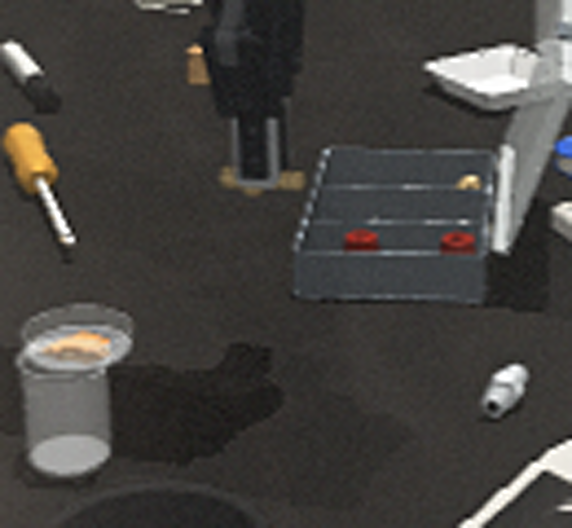

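Barb is held level and centred: it spans x 222 to 303 in the crop, with the fingers at 235 to 287. On to the +y compartment.

```bash
python3 -m inch '[[[0,0.12,0,11,0,30,0.9],[0,0.24,0,11,0,60,0.9],[0,0.36,0,11,0,90,0.9],[0,0.48,0,11,0,120,0.9],[0,0.6,0,11,0,150,0.9],[0,0.72,0,11,0,180,0.9],[0,0.84,0,11,0,210,0.9],[0,0.96,0,11,0,235,0.9],[0,1.08,0,11,0,252,0.9],[0,1.2,0,11,0,252,0.9]]]'; python3 -m inch '[[[0,0.12,0,0,0,0,0.9],[0,0.24,0,0,0,0,0.9],[0,0.27,0,0,0,0,0.9],[0,0.27,0,0,0,0,0.9]]]'; python3 go.py .5439 .015 .012 -.272
```

```text
t: 14.42
ee_pos: [0.5417, 0.0188, 0.1155]
tool_rot: [-0.499, 0.501, -0.5, 0.5]
ft_force: [1.0, -0.6, -0.5]
gripper_width: 0.0158
t: 14.75
ee_pos: [0.5404, 0.016, 0.1154]
tool_rot: [-0.428, 0.563, -0.563, 0.428]
ft_force: [0.4, 0.1, -0.3]
gripper_width: 0.0165
t 14.75 pos [0.5404 0.016  0.1154] jaw -0.270 y [-0.001  0.    -1.   ] w 0.0165 F [ 0.4  0.1 -0.3] j6 1.75
turn [ 0.001  0.002 -0.   ] shift mm [  0.  103.4   3.7]
turn [-0.00e+00 -3.14e+00 -1.00e-03] shift mm [  0.  103.4   3.7]
```

```bash
python3 -m inch '[[[0,0,0,0,30,3.7,0.9],[0,0,0,0,60,3.7,0.9],[0,0,0,0,60,3.7,0.9],[0,0,0,0,60,3.7,0.9]]]'; python3 go.py .5439 .015 .012 -.272;  python3 - <<'E'
from rig import imaging
import cv2
b=imaging.capture("side")["color"][150:250,230:340]
a=imaging.capture("top")["color"][130:240,235:345]
cv2.imwrite("pics/g8.png",cv2.hconcat([cv2.resize(b,(400,400),interpolation=cv2.INTER_CUBIC),cv2.resize(a,(400,400),interpolation=cv2.INTER_CUBIC)]))
E
```

```text
t: 15.08
ee_pos: [0.5426, 0.015, 0.0551]
tool_rot: [-0.429, 0.564, -0.562, 0.427]
ft_force: [0.2, 0.8, 0.6]
gripper_width: 0.0166
t 15.08 pos [0.5426 0.015  0.0551] jaw -0.269 y [-0.004  0.001 -1.   ] w 0.0166 F [0.2 0.8 0.6] j6 1.75
turn [0.004 0.003 0.   ] shift mm [-0.4 43.1  1.4]
turn [ 1.000e-03 -3.139e+00 -6.000e-03] shift mm [-0.4 43.1  1.4]
```

View pics/g8.png

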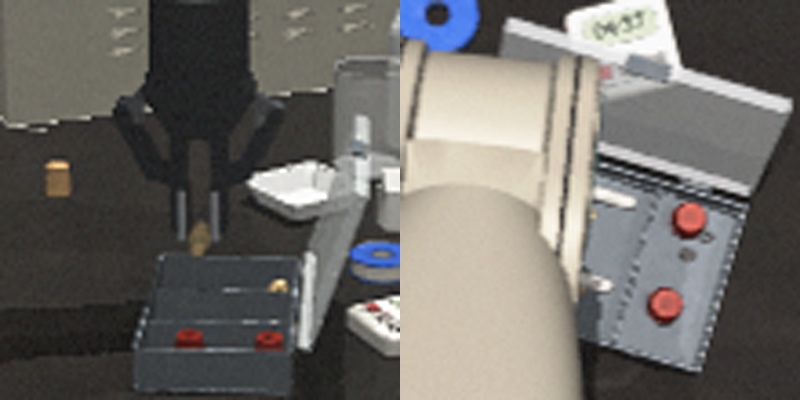

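The barb hangs over the +y compartment at (198,238) in the side crop, and the stopper and stirring bar are in place. Descending.

```bash
python3 -m inch '[[[0.004,0,0,-0.4,15,1.4,0.9],[0.004,0,0,-0.4,30,1.4,0.9],[0.004,0,0,-0.4,40,1.4,0.9],[0.004,0,0,-0.4,42,1.4,0.9],[0.004,0,0,-0.4,42,1.4,0.9]]]'; python3 go.py .5439 .015 .012 -.272
```

```text
t: 15.6
ee_pos: [0.5475, 0.0147, 0.0159]
tool_rot: [0.426, -0.561, 0.565, -0.43]
ft_force: [0.9, 0.0, -0.2]
gripper_width: 0.016
t 15.60 pos [0.5475 0.0147 0.0159] jaw -0.270 y [ 0.007 -0.001 -1.   ] w 0.0160 F [ 0.9  0.  -0.2] j6 1.75
turn [-0.007  0.002 -0.001] shift mm [ 0.7  3.8 -3.6]
turn [-1.000e-03 -3.139e+00  1.100e-02] shift mm [ 0.7  3.8 -3.6]
```

```bash
python3 -m inch '[[[-0.007,0,0,0,4,-3,0.9],[-0.007,0,0,0,4,-3,0.9],[-0.007,0,0,0,4,-3,0.7],[-0.007,0,0,0,4,-3,0.4],[-0.007,0,0,0,4,-3,0.3],[-0.007,0,0,0,4,-3,0.3]]]'; python3 go.py;  python3 -m inch '[[[0,0,0,0,-20,0,0.3],[0,0,0,0,-50,0,0.3],[0,0,0,0,-80,0,0.3],[0,0,0,0,-110,0,0.3],[0,0,0,0,-150,0,0.3],[0,0,0,0,-190,0,0.3],[0,0,0,0,-190,0,0.3],[0,0,0,0,-190,0,0.3]]]';python3 go.py;python3 - <<'E'
from rig import imaging
import cv2
b=imaging.capture("side")["color"][150:250,230:340]
a=imaging.capture("top")["color"]
cv2.imwrite("pics/t9.png",a)
cv2.imwrite("pics/g9.png",cv2.hconcat([cv2.resize(b,(400,400),interpolation=cv2.INTER_CUBIC),cv2.resize(a[130:240,235:345],(400,400),interpolation=cv2.INTER_CUBIC)]))
E
```

```text
t: 16.1
ee_pos: [0.5451, 0.0155, 0.012]
tool_rot: [0.428, -0.563, 0.563, -0.429]
ft_force: [-0.1, 0.0, -0.0]
gripper_width: 0.0302
t 16.10 pos [0.5451 0.0155 0.012 ] jaw -0.270 y [ 0.002  0.001 -1.   ] w 0.0302 F [-0.1  0.  -0. ] j6 1.75
t: 16.77
ee_pos: [0.5473, 0.0151, 0.2054]
tool_rot: [0.426, -0.561, 0.565, -0.431]
ft_force: [0.1, -0.7, -0.6]
gripper_width: 0.0301
t 16.77 pos [0.5473 0.0151 0.2054] jaw -0.270 y [ 0.009  0.    -1.   ] w 0.0301 F [ 0.1 -0.7 -0.6] j6 1.75
```

View pics/g9.png

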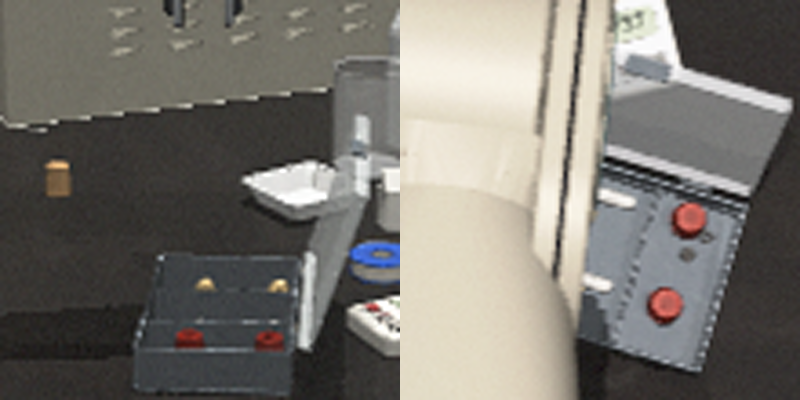

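The barb lies in the +y compartment at (205,285) in the side crop, with the spare at (280,285). All three parts are placed and the lid is still open. Next I'll go behind the lid, at case x = +155.

```bash
python3 go.py .698 -.085 .2 -.272
```

```text
t 16.87 pos [0.5441 0.0154 0.2013] jaw -0.270 y [ 0.     0.001 -1.   ] w 0.0299 F [-1.3  0.1 -0.5] j6 1.75
turn [-0.     0.002 -0.001] shift mm [ 55.7   1.2 175.1]
turn [-1.00e-03 -3.14e+00  0.00e+00] shift mm [ 55.7   1.2 175.1]
```

```bash
python3 -m inch '[[[0,0,0,10,-5,30,1],[0,0,0,20,-5,60,1],[0,0,0,30,-5,95,1],[0,0,0,45,-5,135,1],[0,0,0,55,-5,175,1],[0,0,0,55,-5,175,1],[0,0,0,55,-5,175,1],[0,0,0,55,-5,175,1]]]'; python3 go.py .698 -.085 .095 -.272;python3 - <<'E'
from rig import imaging
import cv2
b=imaging.capture("side")["color"][120:260,230:390]
a=imaging.capture("top")["color"]
cv2.imwrite("pics/g10.png",cv2.hconcat([cv2.resize(b,(400,350),interpolation=cv2.INTER_CUBIC),cv2.resize(a[90:240,225:375],(350,350),interpolation=cv2.INTER_CUBIC)]))
E
```

```text
t: 17.53
ee_pos: [0.6969, -0.084, 0.2037]
tool_rot: [-0.429, 0.564, -0.561, 0.427]
ft_force: [-0.4, 0.6, 0.6]
gripper_width: 0.0
t 17.53 pos [ 0.6969 -0.084   0.2037] jaw -0.270 y [-0.005  0.002 -1.   ] w 0.0000 F [-0.4  0.6  0.6] j6 1.63
turn [ 0.005  0.002 -0.001] shift mm [  0.8 108.7   1.9]
turn [-1.00e-03 -3.14e+00 -8.00e-03] shift mm [  0.8 108.7   1.9]
```

View pics/g10.png

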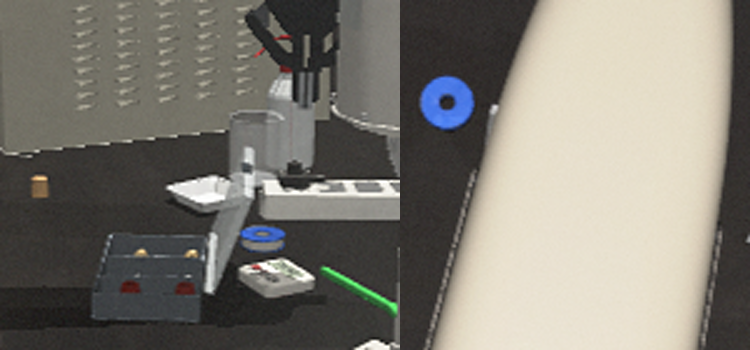

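Fingers are behind the lid's free edge: tips at (303,103), lid edge at (248,150) in the crop. I'll descend to z ≈ 0.108.

```bash
python3 -m inch '[[[0.005,0,0,0,30,2,1],[0.005,0,0,0,60,2,1],[0.005,0,0,0,95,2,1],[0.005,0,0,0,95,2,1],[0.005,0,0,0,95,2,1]]]'; python3 -m inch '[[[0,0,0,0,0,-12,1],[0,0,0,0,0,-24,1],[0,0,0,0,0,-36,1],[0,0,0,0,0,-48,1],[0,0,0,0,0,-56,1],[0,0,0,0,0,-64,1]]]'; python3 go.py;python3 - <<'E'
from rig import imaging
import cv2
b=imaging.capture("side")["color"][120:260,230:390]
cv2.imwrite("pics/g11.png",cv2.resize(b,(640,560),interpolation=cv2.INTER_CUBIC))
E
```

```text
t: 18.05
ee_pos: [0.6972, -0.0834, 0.1098]
tool_rot: [-0.428, 0.563, -0.562, 0.428]
ft_force: [0.7, -0.3, -0.5]
gripper_width: -0.0002
t: 18.55
ee_pos: [0.6404, -0.0677, 0.1147]
tool_rot: [0.425, -0.56, 0.566, -0.431]
ft_force: [0.6, 0.1, 0.3]
gripper_width: 0.0
t 18.55 pos [ 0.6404 -0.0677  0.1147] jaw -0.270 y [ 0.011 -0.002 -1.   ] w 0.0000 F [0.6 0.1 0.3] j6 1.63
```

View pics/g11.png

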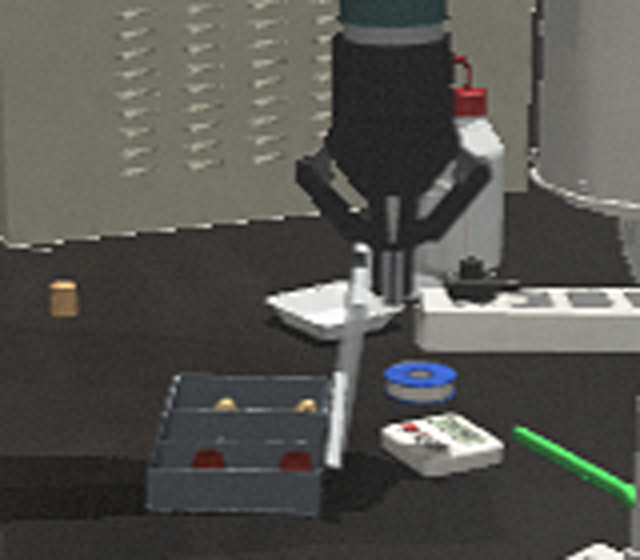

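The lid is now nearly upright against the fingers, its edge at (360,248), with very little force. I'll push on.

```bash
python3 -m inch '[[[0,0,0,0,5,-10,1],[0,0,0,0,5,-20,1],[0,0,0,0,5,-30,1],[0,0,0,0,5,-40,1],[0,0,0,0,5,-50,1],[0,0,0,0,5,-60,1],[0,0,0,0,5,-60,1],[0,0,0,0,5,-60,1],[0,0,0,0,5,-60,1],[0,0,0,0,5,-60,1]]]'; python3 go.py;python3 - <<'E'
from rig import imaging
import cv2
b=imaging.capture("side")["color"][120:260,230:390]
cv2.imwrite("pics/g12.png",cv2.resize(b,(640,560),interpolation=cv2.INTER_CUBIC))
E
```

```text
t: 19.43
ee_pos: [0.5816, -0.0519, 0.1061]
tool_rot: [0.427, -0.561, 0.564, -0.43]
ft_force: [-0.0, -0.0, -0.2]
gripper_width: -0.0
t 19.43 pos [ 0.5816 -0.0519  0.1061] jaw -0.270 y [ 0.006 -0.001 -1.   ] w -0.0000 F [-0.  -0.  -0.2] j6 1.64
```

View pics/g12.png

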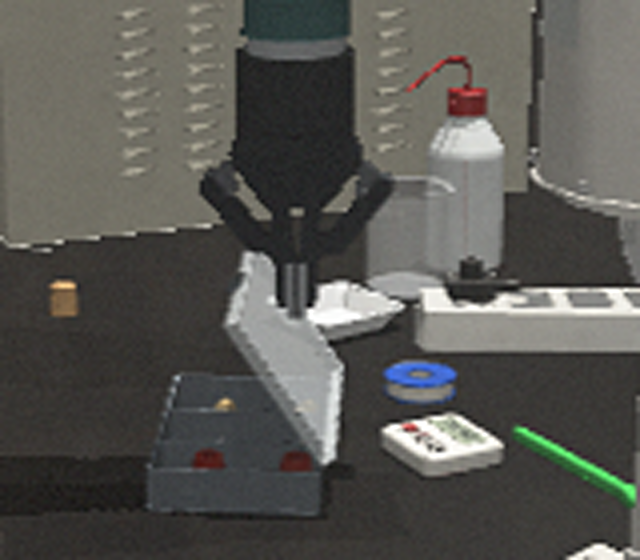

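```bash
python3 -m inch '[[[0,0,0,0,0,0,1],[0,0,0,0,0,0,1],[0,0,0,0,0,0,1],[0,0,0,0,0,0,1],[0,0,0,0,0,0,1],[0,0,0,0,0,0,1],[0,0,0,0,0,0,1],[0,0,0,0,0,0,1]]]'; python3 go.py;python3 - <<'E'
from rig import imaging
import cv2
b=imaging.capture("side")["color"][120:260,230:390]
cv2.imwrite("pics/g13.png",cv2.resize(b,(640,560),interpolation=cv2.INTER_CUBIC))
E
```

```text
t: 20.15
ee_pos: [0.5811, -0.0517, 0.106]
tool_rot: [0.427, -0.561, 0.564, -0.43]
ft_force: [-0.6, -0.3, 0.4]
gripper_width: 0.0001
t 20.15 pos [ 0.5811 -0.0517  0.106 ] jaw -0.270 y [ 0.006 -0.001 -1.   ] w 0.0001 F [-0.6 -0.3  0.4] j6 1.64
```

View pics/g13.png

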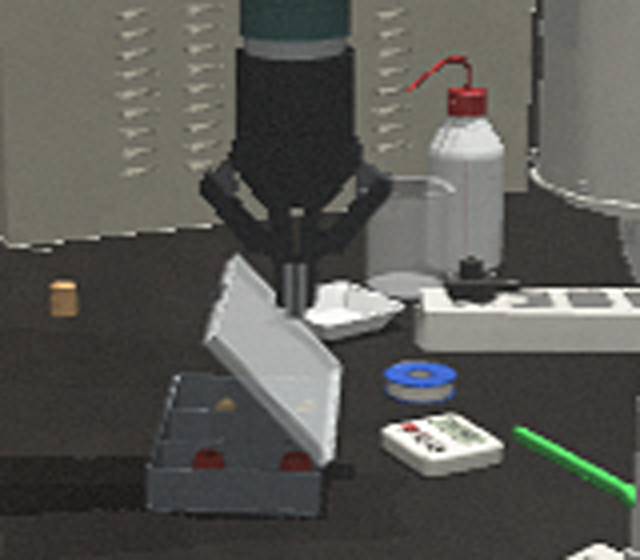

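The lid is past upright and sinking slowly, as if damped. I'll lift clear and wait.

```bash
for i in 1; do python3 -m inch '[[[0,0,0,0,-20,0,1],[0,0,0,0,-40,0,1],[0,0,0,0,-60,0,1],[0,0,0,0,-60,0,1],[0,0,0,0,-60,0,1],[0,0,0,0,-60,0,1],[0,0,0,0,-60,0,1],[0,0,0,0,-60,0,1],[0,0,0,0,-60,0,1],[0,0,0,0,-60,0,1]]]'; done;  python3 -m inch '[[[0,0,0,0,0,0,1],[0,0,0,0,0,0,1],[0,0,0,0,0,0,1],[0,0,0,0,0,0,1],[0,0,0,0,0,0,1],[0,0,0,0,0,0,1],[0,0,0,0,0,0,1],[0,0,0,0,0,0,1],[0,0,0,0,0,0,1],[0,0,0,0,0,0,1]]]';python3 -m inch '[[[0,0,0,0,0,0,1],[0,0,0,0,0,0,1],[0,0,0,0,0,0,1],[0,0,0,0,0,0,1],[0,0,0,0,0,0,1],[0,0,0,0,0,0,1],[0,0,0,0,0,0,1],[0,0,0,0,0,0,1],[0,0,0,0,0,0,1],[0,0,0,0,0,0,1]]]'
python3 - <<'E'
from rig import imaging
import cv2
b=imaging.capture("side")["color"][120:260,230:390]
cv2.imwrite("pics/g14.png",cv2.resize(b,(640,560),interpolation=cv2.INTER_CUBIC))
E
```

```text
t: 21.03
ee_pos: [0.5802, -0.0516, 0.1651]
tool_rot: [0.427, -0.562, 0.564, -0.429]
ft_force: [0.9, -0.9, -0.3]
gripper_width: 0.0001
t: 21.87
ee_pos: [0.5807, -0.0517, 0.166]
tool_rot: [0.427, -0.561, 0.564, -0.43]
ft_force: [-1.1, -0.1, -0.3]
gripper_width: 0.0001
t: 22.7
ee_pos: [0.5807, -0.0517, 0.166]
tool_rot: [0.427, -0.561, 0.564, -0.43]
ft_force: [-0.1, -0.1, -0.1]
gripper_width: 0.0003
```

View pics/g14.png

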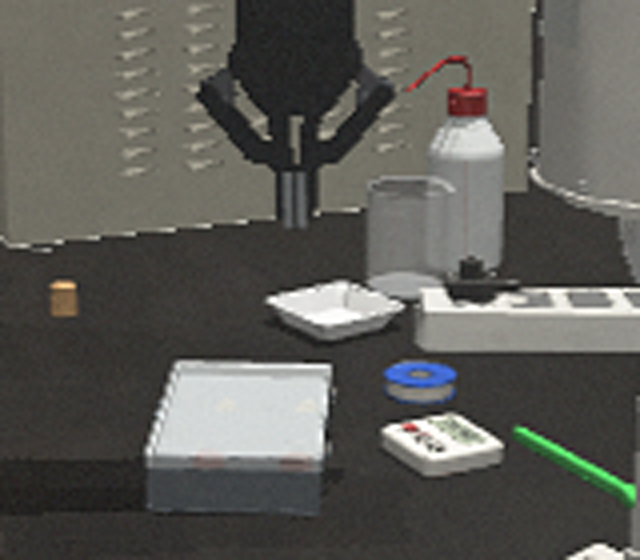

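The lid looks shut. I'll move the arm aside to check it with depth from above.

```bash
python3 -m inch '[[[0,0,0,0,-40,0,1],[0,0,0,-30,-60,-20,1],[0,0,0,-65,-60,-40,1],[0,0,0,-105,-60,-60,1],[0,0,0,-140,-60,-80,1],[0,0,0,-175,-60,-100,1],[0,0,0,-210,-60,-120,1],[0,0,0,-240,-60,-130,1],[0,0,0,-260,-60,-130,1],[0,0,0,-260,-60,-130,1]]]'
python3 - <<'E'
from rig import imaging
from h import *
import cv2
np.set_printoptions(precision=4,suppress=True)
c=imaging.capture("top");a=c["color"]
cv2.imwrite("pics/t15.png",a)
cv2.imwrite("pics/g15.png",cv2.resize(a[130:250,235:435],(800,480),interpolation=cv2.INTER_CUBIC))
o=np.array([.5484,-.0434]);xc=np.array([.9632,-.2687]);yc=np.array([.2687,.9632])
for x in(-45,-25,0,25,45):
    z=[]
    for y in range(-75,76,10):
        p=o+xc*x/1e3+yc*y/1e3; u,v=proj(c,[*p,.04]); z.append(depth(c,u,v)[2])
    print(x,np.median(z))
s=imaging.capture("side")
for y in(-80,80): print([np.round(proj(s,[*(o+xc*x/1e3+yc*y/1e3),.04]),1) for x in (-53,57)])
E
```

```text
t: 23.58
ee_pos: [0.5248, 0.2374, 0.2257]
tool_rot: [0.427, -0.561, 0.563, -0.432]
ft_force: [0.8, 0.7, -0.3]
gripper_width: 0.0003
-45 0.04229976787134815
-25 0.04248849362564
0 0.0428776544379843
25 0.04095858228683069
45 0.04113932675475762
[array([268.4, 232.7]), array([312. , 233.7])]
[array([275. , 210.8]), array([313.9, 211.5])]
```

View pics/g15.png

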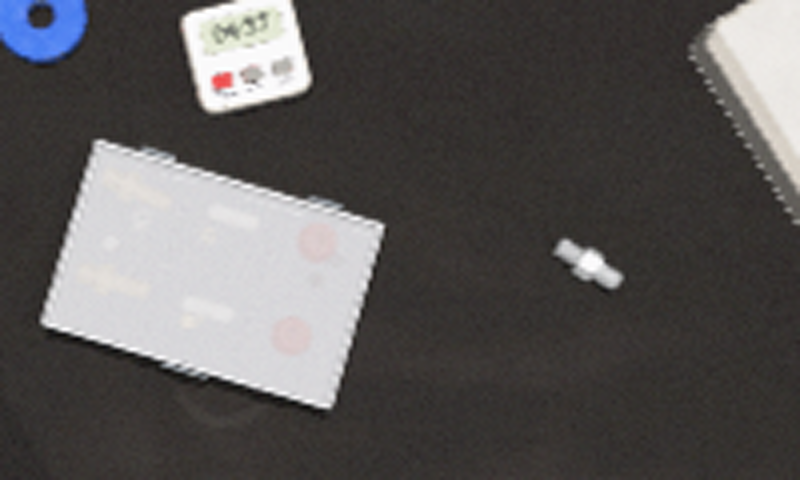

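View pics/t15.png

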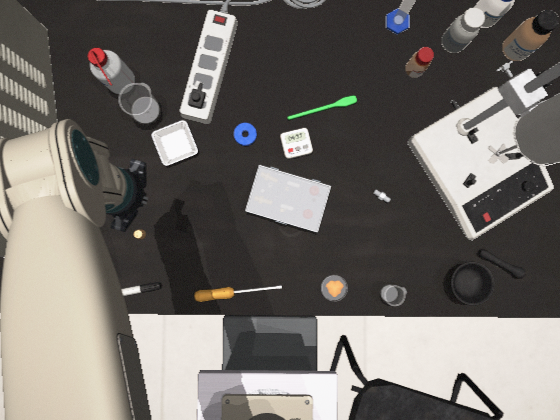

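The lid lies flat at 41 to 43 mm front to back, within about 0.02 rad. Through it I can see two barbs in the left compartment, two bars in the middle and two stoppers at the right. The cork (138,234) and nipple (382,196) are where they were, and the arm touches nothing.

```bash
python3 -m inch '[[[0,0,0,0,0,0,1],[0,0,0,0,0,0,1],[0,0,0,0,0,0,1]]]'; python3 -c "
from rig import ctrl; print(ctrl.close_job())"
```

```text
t: 23.93
ee_pos: [0.5245, 0.2324, 0.2255]
tool_rot: [0.426, -0.562, 0.564, -0.429]
ft_force: [0.1, -0.1, 0.0]
gripper_width: -0.0001
the job is handed in; nothing more can be done
None
```

I put the stirring bar, stopper and barb into the middle, −y and +y compartments beside their kind, then pushed the lid over from behind so that it fell shut. I handed the job in at about 24 s of the 99 s allowed.

- **Lid:** by depth from above it lies flat at 41–43 mm (nominal 40), about 0.02 rad of slope at most.
- **Parts:** through the shut lid, each part shows beside its kind in its compartment, and the spares are still in place.
- **Cork and nipple:** both are at the same pixels as at the start.
- **Forces:** the arm was clear of everything at hand-in, and the wrist readings I took stayed at about 6 N or less.

No check failed. Two small oddities: the stopper was gripped nearer its top than planned but was set down upright, and the lid sank slowly, so I waited a few seconds for it to close.

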